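Heft the bolt tins

TASK

Three identical closed tins stand on the bench: one is full of bolts, one is part full and one is empty, and only their weight, which you must feel, tells which is which. Stand the full one in the rimmed steel tray and the empty one on the flat wooden board, each near the middle and upright, and leave the part-full one standing where it was. Set the tins down gently, do not drop or tip them, and leave the spanner, the can and the motor alone.

Things in the scene. Friction and masses are not known exactly. Their poses are not given: they have to be found in the camera images.
- tin_a: A closed square steel tin with a smooth, firmly fixed flat lid, 60 x 60 mm, 66 mm high, flat sides all the way up (grip any two opposite sides). Origin: centre of its underside; z up, x and y square to its sides. The three tins look exactly alike; inside, hidden and loose, one is full of bolts (about 0.7 kg in all), one part full (about 0.4 kg in all) and one as good as empty (about 0.15 kg in all). Which is which changes every time and does not follow the names.
- tin_b: Another such tin, the same in every outward way as tin_a: 60 x 60 mm, 66 mm high, flat sides; origin: centre of its underside, z up. Its weight is unknown, as for tin_a.
- tin_c: Another such tin, the same in every outward way as tin_a: 60 x 60 mm, 66 mm high, flat sides; origin: centre of its underside, z up. Its weight is unknown, as for tin_a.
- tray: Shallow dark steel tray, fixed to the bench, 150 x 150 mm outside, with a rim all round 4 mm thick and 12 mm high above the bench; its inner floor is 4 mm above the bench. It is at one side of the tins, left or right by turns. Origin: centre of its underside; z up.
- board: Flat wooden board without a rim, fixed to the bench, 150 x 150 mm, 12 mm thick. It is at the other side of the tins. Origin: centre of its underside (its top is 12 mm higher); z up.
- wrench: Steel spanner lying on the bench beyond the tins, a bystander to leave alone, about 180 mm long. Its x axis runs along its length.
- can: Plain grey closed can, 58 mm across, 85 mm high, a bystander beyond the tins. Origin: centre of its underside.
- motor: Black round blower motor, 84 mm across, 88 mm high with its shaft stub, a bystander beyond the tins. Origin: centre of its underside.
There are look-alikes about, which are no part of the job. Leave any yellow look-alike of the tin_a alone. What is shaped like the tin_b but purple is not meant.

How it is judged:
At the end, for the whole second after the job is handed in: Full tin upright in the tray (centre within 50 mm of its centre; tray bears 6.0-7.8 N), empty tin upright on the board (centre within 55 mm; board bears 0.8-2.5 N), part-full tin upright within 50 mm of where it began; all at rest, tilted under 0.1 rad (((horizontal distance between tin_a and tray below 0.05 m and horizontal distance between tin_b and board below 0.055 m and height (world z) of tin_a above 0.001 m and height (world z) of tin_b above 0.009 m and distance of tin_c from where it was at the start of the episode below 0.05 m) or (horizontal distance between tin_a and tray below 0.05 m and horizontal distance between tin_c and board below 0.055 m and height (world z) of tin_a above 0.001 m and height (world z) of tin_c above 0.009 m and distance of tin_b from where it was at the start of the episode below 0.05 m) or (horizontal distance between tin_b and tray below 0.05 m and horizontal distance between tin_a and board below 0.055 m and height (world z) of tin_b above 0.001 m and height (world z) of tin_a above 0.009 m and distance of tin_c from where it was at the start of the episode below 0.05 m) or (horizontal distance between tin_b and tray below 0.05 m and horizontal distance between tin_c and board below 0.055 m and height (world z) of tin_b above 0.001 m and height (world z) of tin_c above 0.009 m and distance of tin_a from where it was at the start of the episode below 0.05 m) or (horizontal distance between tin_c and tray below 0.05 m and horizontal distance between tin_a and board below 0.055 m and height (world z) of tin_c above 0.001 m and height (world z) of tin_a above 0.009 m and distance of tin_b from where it was at the start of the episode below 0.05 m) or (horizontal distance between tin_c and tray below 0.05 m and horizontal distance between tin_b and board below 0.055 m and height (world z) of tin_c above 0.001 m and height (world z) of tin_b above 0.009 m and distance of tin_a from where it was at the start of the episode below 0.05 m)) and contact force between tray and anything else between 6 and 7.8 N and contact force between board and anything else between 0.8 and 2.5 N and angle between each of tin_a, tin_b, tin_c's own z axis and vertical below 0.1 rad and linear speed of each of tin_a, tin_b, tin_c below 0.02 m/s); the robot touches nothing.
It fails at once if a tin tipped over (angle between any of tin_a, tin_b, tin_c's own z axis and vertical above 0.7 rad).
It fails at once if a tin dropped or thrown (moving faster than 0.45 m/s while not gripped) ((linear speed of tin_a above 0.45 m/s and contact force between tin_a and the fingers below 0.5 N) or (linear speed of tin_b above 0.45 m/s and contact force between tin_b and the fingers below 0.5 N) or (linear speed of tin_c above 0.45 m/s and contact force between tin_c and the fingers below 0.5 N)).
It fails at once if a bystander disturbed (moved more than 30 mm) (distance of any of wrench, can, motor from where it was at the start of the episode above 0.03 m).
It also fails if it takes over 66 s, if anything falls off the work surface, if the arm or the gripper's body presses on something with over 40 N, if the wrist force passes 120 N, or if a joint passes its speed limit or range.

ROBOT

A 7-joint arm with a two-finger parallel gripper is mounted at the origin on the work surface. World frame = base frame: x ahead of the robot, y to its left, z up, the work surface at z = 0. Lengths are in m, angles in rad, forces in N, time in s.
With the tool pointing down it reaches from about 0.425 to 0.925 m from the base axis. Payload 6.8 kg.
Tool frame: the origin (TCP) lies midway between the tips of the shut fingers; the grasp point (between the pads) lies 19 mm behind it; z points along the fingers, y is the direction in which the jaws open and shut (so a half turn about z gives the same grasp; the last joint's range is limited). The gripper opens to 85 mm and grips with 20 to 120 N. Pads are 22 mm wide; open, the fingers measure 114 mm over their backs; the gripper's body (76 mm by 85 mm) begins 54 mm behind the grasp point. The pads swing forward as they close: fully open they stand 13 mm farther back than shut.
Start: joints at [-1.429, 0.477, 0.022, 1.555, -0.011, 1.109, -0.083], TCP at [0.167, 0.654, 0.231] pointing down, gripper open.
Joint ranges: [-2.96, 2.96], [-0.34, 2.1], [-1.41, 1.46], [0.24, 2.44], [-1.37, 4.51], [0.17, 1.92], [-2.96, 2.96]. Speed limits (rad/s): [2.39, 2.39, 3.14, 3.14, 3.14, 3.14, 3.14].

INTERFACE

Orientations are given as a unit quaternion [w, x, y, z].
In Python, from station import bot, vision gives the robot as it stands.
- The arm moves only by the tool move_arm, never from a script. Its argument "increments" is text: rows parted by semicolons, each of 7 numbers parted by spaces: the opening, from 0 (shut) to 1 (fully open), then the shift along the world's x, y, z in mm, then the turn, a rotation vector about the world's x, y, z in rad. In form: grip x y z rx ry rz; .... A call has exactly 8 rows; each row shifts and turns the commanded pose from where the row before left it; what a row does not reach is not made up. A row lasts 1/8 s, in which the tool goes at most 62.5 mm and 10.7 degrees, less where a joint would pass 70% of its speed; a pose out of reach is approached as far as the arm can. A call with a gripper value outside its range is refused whole. The fingers move at their own pace and stop on an object; "newtons" is the grip in N (left out, the last holds). Time passes only in rows, so rows that do not move let the fingers close, or fill a call up. It gives the time, the measured TCP pose, the force and the opening at its end, in the units of the state.
- bot.get_obs(): the state, without advancing time (a new reading comes with each control period).
- vision.read_camera(name): name is "side" or "top" or "wrist"; returns (picture, depth): 400x640x3 uint8, red, green, blue; 400x640 float32, m along the optical axis (not along the pixel's ray), 0 where there is no reading.
- vision.calibration(name): a dict with "fx", "fy", "cx", "cy" (pixels), "R" (3x3) and "t" (3): a world point X has camera coordinates R X + t; the wrist camera has in their place "hand_eye" (4x4, takes a point from camera to tool coordinates, whose origin is the TCP and whose axes are the flange's). Camera axes: x right, y down, z forward; pixel columns grow to the right and rows downward; lengths in m; the calibration is good to about 2 mm. A picture is of the moment at which its call begins: read the wrist's pose just before it. calibration takes no time and is no camera call.
- bot.hand_in(): hands the job in, once; it reports no verdict.
The state is a dict: "t": time; "q": joint angles; "joint_vel": joint speeds; "joint_torque": joint torques, N m; "eef_pos": TCP position; "tool_rot": TCP orientation; "contact_force": force on the tool from outside, world axes, zero at the start; "torque": the same for the moment, N m; "gripper_width": opening from 0.0 (shut) to 1.0 (fully open).
Only numpy, scipy, OpenCV 4.12 (cv2) and the standard library are available. Lean on these libraries where they do the work, as an engineer would, in place of code of your own. Each camera call takes 0.05 s, during which the arm holds its last target.

## Working session

There is one attempt and no reset: what is moved stays moved. The work goes in short steps, Python scripts to look and compute and a tool call to move; the robot and the scene stay as the last step left them, time stands still between calls to the robot, and variables do not carry over. Pictures are saved under pics/ and viewed, and the job is handed in when it is done.

Besides the shell and the picture viewer there is one more tool, called as name(argument=value, ...) on one line, values as JSON. move_arm: Moves the arm, as the interface text tells. Its arguments: {"type":"object","properties":{"increments":{"type":"string"},"newtons":{"type":"number"}},"required":["increments"]}

```bash
mkdir -p pics; ls; python3 - <<'E'
from station import bot, vision
import cv2,numpy as np
for n in ["top","side"]:
    im,d=vision.read_camera(n); np.savez(f"{n}0.npz",im=im,d=d); cv2.imwrite(f"pics/{n}0.png",im[...,::-1])
    c=vision.calibration(n); print(n,c)
o=bot.get_obs(); print({k:np.round(v,3) for k,v in o.items()})
E
```

```text
pics
top {'fx': 390.28157455912424, 'fy': 390.28157455912424, 'cx': 317.6542487074162, 'cy': 196.83248656490542, 'R': array([[ 0.00959228, -0.99981087, -0.01691752],
       [-0.99538924, -0.00793242, -0.09558938],
       [ 0.09543711,  0.01775643, -0.99527708]]), 't': array([0.00679221, 0.5665688 , 0.98631752])}
side {'fx': 370.0686114177785, 'fy': 370.0686114177785, 'cx': 314.8558977072013, 'cy': 202.71441101084852, 'R': array([[ 0.76902479, -0.63909148, -0.01276531],
       [-0.50847814, -0.59951068, -0.61809136],
       [ 0.38736398,  0.48181846, -0.78600262]]), 't': array([-0.43868851,  0.31286116,  0.63015781])}
{'t': np.float64(0.1), 'q': array([-1.429,  0.478,  0.022,  1.556, -0.012,  1.109, -0.083]), 'joint_vel': array([ 0.   , -0.002, -0.001, -0.003,  0.001, -0.001, -0.   ]), 'joint_torque': array([ 4.0000e-03, -5.9776e+01,  1.6130e+00, -2.8196e+01,  1.3000e-02,
        5.0000e-03,  0.0000e+00]), 'eef_pos': array([0.167, 0.654, 0.23 ]), 'tool_rot': array([-0.   ,  0.125,  0.992, -0.001]), 'contact_force': array([0.245, 0.194, 0.248]), 'torque': array([-0.008, -0.062,  0.016]), 'gripper_width': np.float64(1.001)}
```

View pics/top0.png

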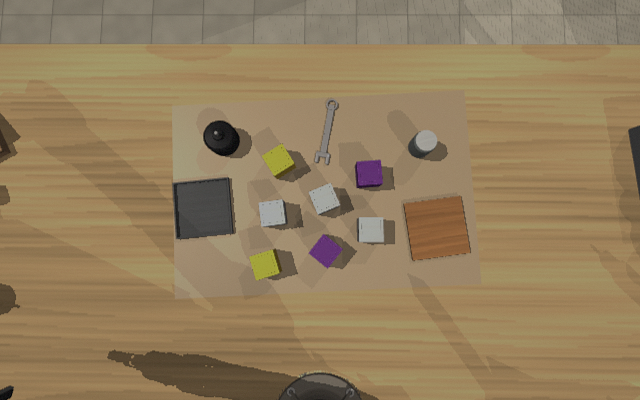

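View pics/side0.png

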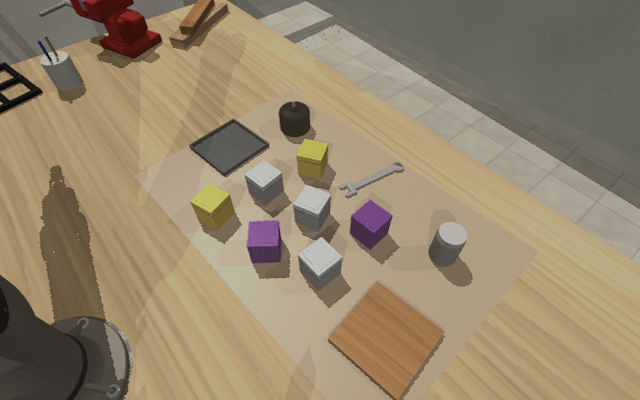

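```bash
cat > h.py <<'E'
import cv2,numpy as np
from station import bot,vision
def cloud(n,d):
    c=vision.calibration(n); v,u=np.mgrid[:400,:640]
    P=np.stack([(u-c['cx'])/c['fx']*d,(v-c['cy'])/c['fy']*d,d],-1)
    return (P-c['t'])@c['R']
def ray(n,uv,z):
    c=vision.calibration(n); uv=np.atleast_2d(uv).astype(float)
    r=np.c_[(uv[:,0]-c['cx'])/c['fx'],(uv[:,1]-c['cy'])/c['fy'],np.ones(len(uv))]@c['R']
    C=-c['R'].T@c['t']; return C+r*((z-C[2])/r[:,2])[:,None]
def rect(n,mask,z,name):
    cs,_=cv2.findContours(mask.astype(np.uint8),cv2.RETR_EXTERNAL,cv2.CHAIN_APPROX_NONE)
    for c in cs:
        if cv2.contourArea(c)<150: continue
        W=ray(n,c[:,0],z)[:,:2]; m=cv2.minAreaRect((W*1000).astype(np.float32))
        print(name,n,'pix',c[:,0].mean(0).round(),'xy mm',np.round(m[0],1),'size',np.round(m[1],1),'ang',round(m[2],1))
E
python3 - <<'E'
from h import *
for n in ["top","side"]:
    f=np.load(f"{n}0.npz"); im,d=f['im'],f['d']; P=cloud(n,d); z=P[...,2]
    hsv=cv2.cvtColor(im,cv2.COLOR_RGB2HSV)
    ws=(P[...,0]>.3)&(P[...,0]<.9)&(abs(P[...,1])<.45)
    lid=ws&(abs(z-.066)<.008)
    rect(n,lid&(hsv[...,1]<40),.066,'tin')
    rect(n,lid&(hsv[...,1]>=60),.066,'look')
    brd=ws&(abs(z-.012)<.006)&(hsv[...,1]>90)
    if n=='top':
        m=np.zeros((400,640),bool); m[190:265,398:475]=1; rect(n,m&brd&(z>.006),.012,'board')
        m=np.zeros((400,640),bool); m[170:245,168:240]=1; rect(n,m&(hsv[...,2]<90),.010,'tray')
        print('z at tins',z[213,272],z[199,324],z[230,371],'tray',z[208,205],'board',z[228,437])
E
```

```text
tin top pix [371. 229.] xy mm [ 484.  -120.3] size [59.2 61.8] ang 0.5
tin top pix [272. 212.] xy mm [522.9 125.5] size [60.4 61.6] ang 8.6
tin top pix [324. 198.] xy mm [560.2  -4.1] size [60.5 60.7] ang 23.2
tin top pix [219. 136.] xy mm [719.  264.6] size [75.6 73.6] ang 59.5
look top pix [264. 264.] xy mm [395.4 141.7] size [60.8 62. ] ang 17.8
look top pix [325. 250.] xy mm [430.5  -8.3] size [60.7 60.7] ang 52.2
look top pix [369. 172.] xy mm [ 626.2 -117.2] size [61.4 61.5] ang 5.2
look top pix [278. 159.] xy mm [657.5 113. ] size [62.5 60.7] ang 33.0
board top pix [436. 228.] xy mm [ 490.9 -297.1] size [149.7 151.2] ang 8.3
tray top pix [203. 208.] xy mm [536.  316.7] size [150.3 152.9] ang 6.5
z at tins 0.06596083457748211 0.06573923459927074 0.06846226989970408 tray 0.005550966484737643 board 0.0088252805453011
tin side pix [319. 257.] xy mm [ 480.  -123.4] size [64.  64.6] ang 0.8
tin side pix [312. 200.] xy mm [555.9  -7.1] size [67.  63.6] ang 23.5
tin side pix [263. 175.] xy mm [519. 122.] size [65.4 66.8] ang 8.1
look side pix [263. 234.] xy mm [426.2 -12.2] size [64.1 61.1] ang 49.8
look side pix [371. 217.] xy mm [ 621.7 -120.5] size [66.  63.6] ang 4.6
look side pix [210. 199.] xy mm [391.8 138.4] size [64.8 67.6] ang 17.8
look side pix [312. 150.] xy mm [652.8 109.5] size [70.3 63.1] ang 32.4
look side pix [293. 110.] xy mm [713.1 259.2] size [75.5 77.6] ang 49.4
```

```bash
python3 - <<'E'
import cv2
a=cv2.imread('pics/top0.png')[130:290,235:410]
cv2.imwrite('pics/crop0.png',cv2.resize(a,None,fx=3.6,fy=3.6,interpolation=cv2.INTER_CUBIC))
E
```

```text
(no output)
```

View pics/crop0.png

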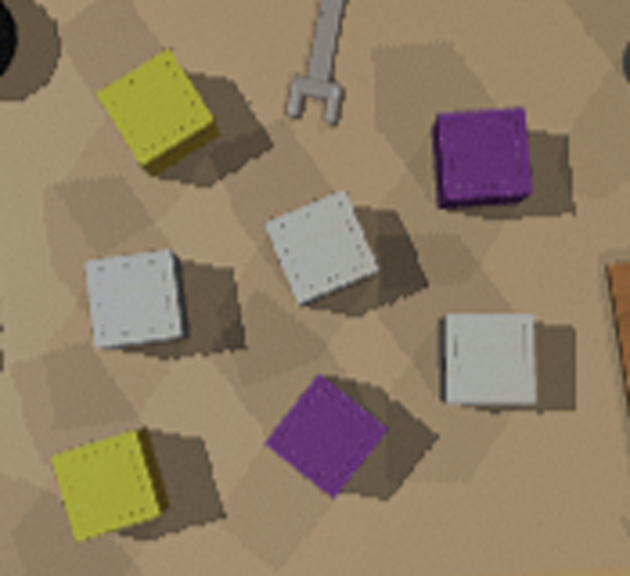

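Candidates in the top picture: white (272,213), (324,199), (371,230); yellow (278,160), (264,264); purple (369,174), (326,250). The crop shows that only the three whites are plain steel tins. The tray is at left (203,208) and the board at right (436,228). I start with the left tin at (521,124), angle 8.6°.

move_arm(increments="1 30 -45 -10 0 0 0.035;1 30 -45 -10 0 0 0.035;1 30 -45 -10 0 0 0.035;1 30 -45 -10 0 0 0.035;1 30 -45 -10 0 0 0.035;1 30 -45 -10 0 0 0.035;1 30 -45 -10 0 0 0.035;1 30 -45 -10 0 0 0.035", newtons=80)

```text
t: 1.1
eef_pos: [0.4075, 0.2924, 0.1509]
tool_rot: [-0.0, -0.016, 1.0, -0.0]
contact_force: [0.3, 0.3, -0.3]
gripper_width: 1.003
```

move_arm(increments="1 28 -42 0 0 0 0.03;1 28 -42 0 0 0 0.03;1 28 -42 0 0 0 0.03;1 28 -42 -10 0 0 0.03;1 1 0 -20 0 0 0;1 0 0 -20 0 0 0;1 0 0 -10 0 0 0;1 0 0 0 0 0 0")

```text
t: 2.1
eef_pos: [0.5192, 0.126, 0.0907]
tool_rot: [-0.001, -0.075, 0.997, -0.0]
contact_force: [-0.5, 0.3, 0.3]
gripper_width: 0.997
```

```bash
cat > w.py <<'E'
import sys
from h import *
from scipy.spatial.transform import Rotation as Ro
o=bot.get_obs(); im,d=vision.read_camera('wrist'); cv2.imwrite('pics/'+sys.argv[1]+'.png',im[...,::-1])
c=vision.calibration('wrist'); v,u=np.mgrid[:400,:640]
P=np.stack([(u-c['cx'])/c['fx']*d,(v-c['cy'])/c['fy']*d,d],-1)
H=c['hand_eye']; q=o['tool_rot']; R=Ro.from_quat([q[1],q[2],q[3],q[0]]).as_matrix()
W=(P@H[:3,:3].T+H[:3,3])@R.T+o['eef_pos']
print('t',o['t'],'pos',o['eef_pos'].round(4),'rot',q.round(4),'yaw_y',np.degrees(np.arctan2(R[1,1],R[0,1])).round(1),'F',o['contact_force'].round(2),'T',o['torque'].round(2))
hsv=cv2.cvtColor(im,cv2.COLOR_RGB2HSV)
m=(abs(W[...,2]-.066)<.006)&(d>0)&(hsv[...,1]<50)
cs,_=cv2.findContours(m.astype(np.uint8),cv2.RETR_EXTERNAL,cv2.CHAIN_APPROX_NONE)
for k in cs:
    if cv2.contourArea(k)<1500: continue
    Q=W[k[:,0,1],k[:,0,0],:2]*1000; r=cv2.minAreaRect(Q.astype(np.float32)); print(k[:,0].mean(0).round(),np.round(r[0],1),np.round(r[1],1),round(r[2],1))
E
python3 w.py w1
```

```text
t 2.1 pos [0.5192 0.126  0.0907] rot [-8.000e-04 -7.520e-02  9.972e-01 -2.000e-04] yaw_y 98.6 F [-0.48  0.34  0.32] T [ 0.01  0.   -0.02]
[ 68. 270.] [558.3  -5.7] [62.1 62.5] 23.2
[309. 241.] [520.7 124.1] [62.  61.1] 8.6
```

View pics/w1.png

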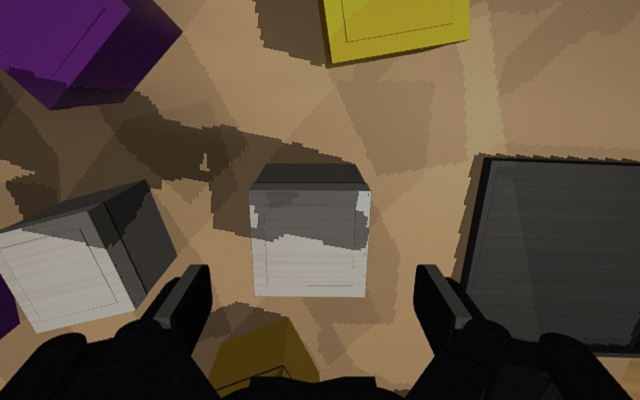

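The wrist view shows the left tin at (309,241), squarely between the fingers. It measures (520.7, 124.1), which agrees with the other views. Descend and close.

move_arm(increments="1 1.5 -2 -20 0 0 0;1 0 0 -20 0 0 0;1 0 0 -20 0 0 0;1 0 0 -7 0 0 0;0 0 0 0 0 0 0;0 0 0 0 0 0 0;0 0 0 0 0 0 0;0 0 0 0 0 0 0", newtons=80)

```text
t: 3.15
eef_pos: [0.5223, 0.1243, 0.0254]
tool_rot: [0.001, -0.075, 0.997, 0.0]
contact_force: [-0.2, 0.4, 6.8]
gripper_width: 0.695
```

move_arm(increments="0 0 0 5 0 0 0;0 0 0 10 0 0 0;0 0 0 15 0 0 0;0 0 0 15 0 0 0;0 0 0 5 0 0 0;0 0 0 0 0 0 0;0 0 0 0 0 0 0;0 0 0 0 0 0 0")

```text
t: 4.15
eef_pos: [0.521, 0.124, 0.0738]
tool_rot: [-0.0, -0.075, 0.997, -0.0]
contact_force: [-0.7, -0.1, -1.7]
gripper_width: 0.688
```

```bash
python3 - <<'E'
from station import bot
o=bot.get_obs();print(o['t'],o['eef_pos'],o['contact_force'],o['torque'],o['gripper_width'],o['joint_torque'].round(2))
E
```

```text
4.15 [0.521017   0.12398739 0.07381319] [-0.7063396  -0.11807192 -1.67015449] [ 0.01837385  0.00890195 -0.01718113] 0.6883395773692667 [-1.000e-02 -5.016e+01  2.930e+00 -1.965e+01  1.000e-02  1.000e-02
  0.000e+00]
```

1.7 N, so this one is empty and goes to the board at (491,-297).

move_arm(increments="0 0 0 30 0 0 0;0 0 -10 30 0 0 0;0 -3 -40 5 0 0 0;0 -3 -45 0 0 0 0;0 -3 -45 0 0 0 0;0 -4 -45 0 0 0 0;0 -4 -45 0 0 0 0;0 -4 -45 0 0 0 0")

```text
t: 5.15
eef_pos: [0.4999, -0.1523, 0.139]
tool_rot: [-0.0, -0.075, 0.997, 0.0]
contact_force: [0.3, -0.6, -0.9]
gripper_width: 0.693
```

move_arm(increments="0 -3 -45 0 0 0 0;0 -3 -45 0 0 0 0;0 -3 -40 -10 0 0 0;0 0 -16 -25 0 0 0;0 0 0 -25 0 0 0;0 0 0 -20 0 0 0;0 0 0 -10 0 0 0;0 0 0 0 0 0 0")

```text
t: 6.15
eef_pos: [0.4909, -0.2967, 0.0487]
tool_rot: [-0.001, -0.075, 0.997, 0.0]
contact_force: [0.3, -0.5, -1.0]
gripper_width: 0.694
```

move_arm(increments="0 0 0 -4 0 0 0;0 0 0 -3 0 0 0;0 0 0 -2 0 0 0;0 0 0 -1 0 0 0;0 0 0 -1 0 0 0;0 0 0 -1 0 0 0;0 0 0 0 0 0 0;0 0 0 0 0 0 0")

```text
t: 7.15
eef_pos: [0.4914, -0.297, 0.0375]
tool_rot: [0.0, -0.075, 0.997, -0.0]
contact_force: [-0.4, 0.0, 1.9]
gripper_width: 0.697
```

Contact felt (+1.9 N). Release and rise.

move_arm(increments="0.75 0 0 0 0 0 0;0.8 0 0 0 0 0 0;0.9 0 0 0 0 0 0;1 0 0 0 0 0 0;1 0 0 10 0 0 0;1 0 0 25 0 0 0;1 0 0 30 0 0 0;1 0 0 30 0 0 0")

```text
t: 8.15
eef_pos: [0.4914, -0.297, 0.1339]
tool_rot: [0.0, -0.075, 0.997, -0.0]
contact_force: [0.7, -0.5, -0.3]
gripper_width: 0.998
```

move_arm(increments="1 -3 45 0 0 0 -0.035;1 -2 45 0 0 0 -0.035;1 -2 45 0 0 0 -0.035;1 -2 40 0 0 0 -0.036;1 0 0 -20 0 0 0;1 0 0 -20 0 0 0;1 0 0 -3 0 0 0;1 0 0 0 0 0 0")

```text
t: 9.15
eef_pos: [0.4826, -0.1222, 0.0899]
tool_rot: [0.0, -0.004, 1.0, -0.0]
contact_force: [0.5, 0.3, -0.9]
gripper_width: 1.0
```

```bash
python3 w.py w2
```

```text
t 9.15 pos [ 0.4826 -0.1222  0.0899] rot [ 2.0e-04 -4.4e-03  1.0e+00 -0.0e+00] yaw_y 90.5 F [ 0.53  0.29 -0.93] T [ 0.   -0.   -0.02]
[527. 320.] [533.8  -1.2] [22.6 33.3] 25.2
[ 30. 242.] [ 485.5 -268. ] [61.4  8.4] 15.3
[312. 237.] [ 481.6 -122.7] [61.7 61. ] 0.7
```

View pics/w2.png

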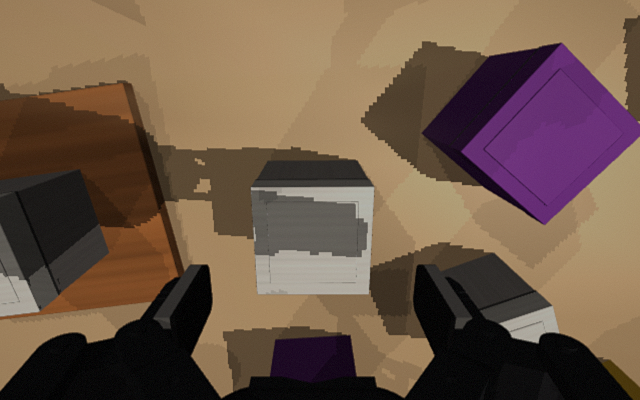

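The second tin, at (312,237), is centred between the fingers; it measures (481.6,-122.7). The first stands upright on the board.

move_arm(increments="1 -1 -0.5 -20 0 0 0;1 0 0 -20 0 0 0;1 0 0 -20 0 0 0;1 0 0 -5 0 0 0;0 0 0 0 0 0 0;0 0 0 0 0 0 0;0 0 0 0 0 0 0;0 0 0 0 0 0 0", newtons=80)

```text
t: 10.2
eef_pos: [0.4822, -0.1226, 0.0254]
tool_rot: [0.001, -0.005, 1.0, -0.0]
contact_force: [-0.5, -0.6, 6.4]
gripper_width: 0.693
```

move_arm(increments="0 0 0 5 0 0 0;0 0 0 10 0 0 0;0 0 0 10 0 0 0;0 0 0 5 0 0 0;0 0 0 0 0 0 0;0 0 0 0 0 0 0;0 0 0 0 0 0 0;0 0 0 0 0 0 0")

```text
t: 11.2
eef_pos: [0.4812, -0.1224, 0.0541]
tool_rot: [-0.0, -0.005, 1.0, 0.0]
contact_force: [-0.2, -0.6, -5.7]
gripper_width: 0.691
```

5.7 N falls between 3.9 and 6.9 N, so I take more readings while holding still.

move_arm(increments="0 0 0 0 0 0 0;0 0 0 0 0 0 0;0 0 0 0 0 0 0;0 0 0 0 0 0 0;0 0 0 0 0 0 0;0 0 0 0 0 0 0;0 0 0 0 0 0 0;0 0 0 0 0 0 0")

```text
t: 12.2
eef_pos: [0.4814, -0.1225, 0.0543]
tool_rot: [0.0, -0.005, 1.0, -0.0]
contact_force: [0.0, -0.5, -4.3]
gripper_width: 0.692
```

```bash
python3 - <<'E'
from h import *
for i in range(8):
    o=bot.get_obs();print(o['t'],o['eef_pos'].round(4),o['contact_force'].round(2),o['torque'].round(2),o['joint_torque'].round(2)); vision.read_camera('wrist')
E
```

```text
12.2 [ 0.4814 -0.1225  0.0543] [ 0.01 -0.51 -4.26] [ 0.    0.   -0.02] [ 0.000e+00 -4.767e+01  4.090e+00 -1.798e+01  1.000e-02  0.000e+00
 -0.000e+00]
12.25 [ 0.4813 -0.1225  0.0543] [-0.87  0.13 -4.52] [ 0.01 -0.   -0.02] [ 0.000e+00 -4.767e+01  4.090e+00 -1.798e+01  1.000e-02  0.000e+00
  0.000e+00]
12.3 [ 0.4813 -0.1224  0.0543] [-0.26  0.79 -4.65] [ 0.05 -0.01 -0.04] [-0.000e+00 -4.767e+01  4.090e+00 -1.798e+01  1.000e-02  0.000e+00
  0.000e+00]
12.35 [ 0.4813 -0.1225  0.0543] [ 1.1  -0.01 -3.82] [-0.01 -0.03 -0.03] [-0.000e+00 -4.767e+01  4.090e+00 -1.798e+01  1.000e-02  0.000e+00
 -0.000e+00]
12.4 [ 0.4814 -0.1224  0.0543] [-1.03  0.23 -3.86] [0.06 0.02 0.04] [ 0.000e+00 -4.767e+01  4.090e+00 -1.798e+01  1.000e-02  0.000e+00
  0.000e+00]
12.45 [ 0.4814 -0.1224  0.0543] [ 0.37  0.17 -4.59] [-0.08 -0.02  0.02] [-0.000e+00 -4.767e+01  4.090e+00 -1.798e+01  1.000e-02  0.000e+00
 -0.000e+00]
12.5 [ 0.4813 -0.1224  0.0543] [-0.07 -0.02 -2.91] [-0.02 -0.02 -0.04] [ 0.000e+00 -4.767e+01  4.090e+00 -1.798e+01  1.000e-02  0.000e+00
 -0.000e+00]
12.55 [ 0.4813 -0.1224  0.0543] [-0.64 -0.59 -4.39] [0.   0.   0.04] [-0.000e+00 -4.767e+01  4.090e+00 -1.798e+01  1.000e-02  0.000e+00
  0.000e+00]
```

Mean about 4.1 N, so this is the part-full tin. Set it back where it stood.

move_arm(increments="0 0 0 -10 0 0 0;0 0 0 -10 0 0 0;0 0 0 -5 0 0 0;0 0 0 -2 0 0 0;0 0 0 -1 0 0 0;0 0 0 -1 0 0 0;0 0 0 -1 0 0 0;0 0 0 0 0 0 0")

```text
t: 13.6
eef_pos: [0.4816, -0.1225, 0.0254]
tool_rot: [0.0, -0.005, 1.0, 0.0]
contact_force: [-3.5, 0.7, 8.8]
gripper_width: 0.693
```

move_arm(increments="0.75 0 0 0.5 0 0 0;0.8 0 0 0 0 0 0;0.9 0 0 0 0 0 0;1 0 0 0 0 0 0;1 0 0 15 0 0 0;1 0 0 30 0 0 0;1 0 0 30 0 0 0;1 0 0 20 0 0 0")

```text
t: 14.6
eef_pos: [0.482, -0.1227, 0.1221]
tool_rot: [0.001, -0.004, 1.0, -0.0]
contact_force: [0.5, -0.5, 0.4]
gripper_width: 1.001
```

move_arm(increments="1 19 29 0 0 0 0.1;1 19 29 0 0 0 0.1;1 19 29 0 0 0 0.1;1 20 29 0 0 0 0.096;1 0 0 -20 0 0 0;1 0 0 -10 0 0 0;1 0 0 0 0 0 0;1 0 0 0 0 0 0")

```text
t: 15.6
eef_pos: [0.5585, -0.0065, 0.0901]
tool_rot: [0.0, -0.201, 0.98, -0.0]
contact_force: [0.4, 0.4, 0.4]
gripper_width: 1.0
```

```bash
python3 w.py w3
```

```text
t 15.6 pos [ 0.5585 -0.0065  0.0901] rot [ 1.000e-04 -2.012e-01  9.796e-01 -1.000e-04] yaw_y 113.2 F [0.36 0.38 0.4 ] T [ 0.01 -0.05 -0.03]
[315. 239.] [558.1  -5.9] [62.1 61.2] 23.4
[135.  31.] [ 491.8 -122.9] [40.  62.3] 0.8
```

View pics/w3.png

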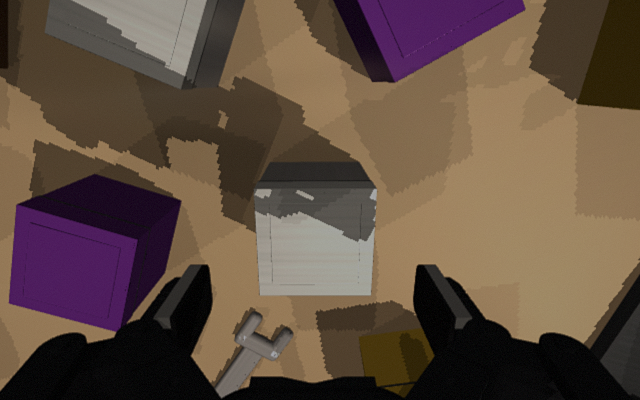

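The third tin, at (315,239), is centred. Grasp and lift.

move_arm(increments="1 0 0.5 -20 0 0 0;1 0 0 -20 0 0 0;1 0 0 -20 0 0 0;1 0 0 -5 0 0 0;0 0 0 0 0 0 0;0 0 0 0 0 0 0;0 0 0 0 0 0 0;0 0 0 0 0 0 0", newtons=90)

```text
t: 16.65
eef_pos: [0.5592, -0.0057, 0.026]
tool_rot: [0.001, -0.201, 0.98, 0.0]
contact_force: [-0.8, 0.6, 6.7]
gripper_width: 0.69
```

move_arm(increments="0 0 0 5 0 0 0;0 0 0 10 0 0 0;0 0 0 15 0 0 0;0 0 0 25 0 0 0;0 0 0 30 0 0 0;0 0 0 20 0 0 0;0 0 0 0 0 0 0;0 0 0 0 0 0 0")

```text
t: 17.65
eef_pos: [0.5576, -0.0059, 0.1293]
tool_rot: [-0.001, -0.201, 0.98, 0.0]
contact_force: [-1.2, 0.9, -6.6]
gripper_width: 0.693
```

```bash
python3 - <<'E'
from h import *
for i in range(6):
    o=bot.get_obs();print(o['t'],o['eef_pos'].round(4),o['contact_force'].round(2)); vision.read_camera('wrist')
E
```

```text
17.65 [ 0.5576 -0.0059  0.1293] [-1.17  0.85 -6.57]
17.7 [ 0.5574 -0.006   0.1289] [ 0.26  0.24 -7.67]
17.75 [ 0.5574 -0.006   0.1287] [ 0.38  0.2  -7.9 ]
17.8 [ 0.5575 -0.006   0.1287] [ 0.43 -0.96 -6.6 ]
17.85 [ 0.5577 -0.006   0.1289] [-0.18  0.8  -6.83]
17.9 [ 0.5578 -0.006   0.129 ] [-0.36 -0.19 -8.04]
```

About 7.3 N: full. It goes to the tray at (535,316).

move_arm(increments="0 -2 25 0 0 0 0;0 -3 40 0 0 0 0;0 -3 45 0 0 0 0;0 -3 45 0 0 0 0;0 -3 45 0 0 0 0;0 -3 45 0 0 0 0;0 -3 45 0 0 0 0;0 -2 32 0 0 0 0")

```text
t: 18.95
eef_pos: [0.5355, 0.3189, 0.1294]
tool_rot: [-0.0, -0.202, 0.979, 0.0]
contact_force: [1.4, 0.1, -7.6]
gripper_width: 0.691
```

move_arm(increments="0 0 0 -10 0 0 0;0 0 0 -20 0 0 0;0 0 0 -25 0 0 0;0 0 0 -20 0 0 0;0 0 0 -10 0 0 0;0 0 0 -5 0 0 0;0 0 0 0 0 0 0;0 0 0 0 0 0 0")

```text
t: 19.95
eef_pos: [0.5369, 0.3164, 0.0406]
tool_rot: [0.001, -0.201, 0.98, 0.0]
contact_force: [0.5, 0.1, -7.0]
gripper_width: 0.693
```

move_arm(increments="0 0 0 -3 0 0 0;0 0 0 -3 0 0 0;0 0 0 -2 0 0 0;0 0 0 -1 0 0 0;0 0 0 -1 0 0 0;0 0 0 -1 0 0 0;0 0 0 -0.5 0 0 0;0 0 0 0 0 0 0")

```text
t: 20.95
eef_pos: [0.5363, 0.316, 0.03]
tool_rot: [-0.0, -0.201, 0.98, 0.0]
contact_force: [-6.1, -3.6, 10.0]
gripper_width: 0.691
```

Contact felt. Release and rise.

move_arm(increments="0.75 0 0 0.5 0 0 0;0.8 0 0 0 0 0 0;0.9 0 0 0 0 0 0;1 0 0 0 0 0 0;1 0 0 15 0 0 0;1 0 0 30 0 0 0;1 0 0 35 0 0 0;1 0 0 35 0 0 0")

```text
t: 21.95
eef_pos: [0.5365, 0.3161, 0.146]
tool_rot: [0.0, -0.201, 0.98, 0.0]
contact_force: [1.0, 0.5, -0.7]
gripper_width: 1.003
```

move_arm(increments="1 0 0 40 0 0 0;1 -35 30 10 0 0 0;1 -35 40 0 0 0 0;1 -35 45 0 0 0 0;1 -35 45 0 0 0 0;1 -35 45 0 0 0 0;1 0 0 0 0 0 0;1 0 0 0 0 0 0")

```text
t: 22.95
eef_pos: [0.3617, 0.5208, 0.1945]
tool_rot: [0.0, -0.201, 0.98, -0.0]
contact_force: [-0.3, -0.3, -1.1]
gripper_width: 0.999
```

```bash
python3 - <<'E'
from h import *
o=bot.get_obs(); print(o['t'],o['eef_pos'],o['contact_force'])
n='top'; im,d=vision.read_camera(n); cv2.imwrite('pics/top9.png',im[...,::-1]); P=cloud(n,d); z=P[...,2]
hsv=cv2.cvtColor(im,cv2.COLOR_RGB2HSV); ws=(P[...,0]>.3)&(P[...,0]<.9)&(abs(P[...,1])<.45)
for h in(.066,.070,.078): rect(n,ws&(z>.055)&(z<.085)&(hsv[...,1]<40),h,f'tin@{h}')
E
```

```text
22.95 [0.36173424 0.52077534 0.19449753] [-0.3011009  -0.26789406 -1.09781738]
tin@0.066 top pix [371. 229.] xy mm [ 484.  -120.4] size [59.2 62.1] ang 0.5
tin@0.066 top pix [442. 226.] xy mm [ 492.2 -296.2] size [60.6 66.9] ang 8.6
tin@0.066 top pix [196. 206.] xy mm [538.6 316.4] size [63.3 64.8] ang 22.9
tin@0.066 top pix [425. 140.] xy mm [ 705.  -255.6] size [55.  63.6] ang 45.2
tin@0.066 top pix [220. 136.] xy mm [717.2 264.5] size [75.8 75.6] ang 46.5
tin@0.07 top pix [371. 229.] xy mm [ 483.9 -119.9] size [58.9 61.8] ang 0.5
tin@0.07 top pix [442. 226.] xy mm [ 492.1 -295. ] size [60.4 66.6] ang 8.6
tin@0.07 top pix [196. 206.] xy mm [538.3 315. ] size [63.  64.6] ang 22.9
tin@0.07 top pix [425. 140.] xy mm [ 704.1 -254.5] size [54.8 63.3] ang 45.2
tin@0.07 top pix [220. 136.] xy mm [716.1 263.4] size [75.5 75.3] ang 46.5
tin@0.078 top pix [371. 229.] xy mm [ 483.8 -119. ] size [58.4 61.3] ang 0.5
tin@0.078 top pix [442. 226.] xy mm [ 491.9 -292.6] size [59.9 66.1] ang 8.6
tin@0.078 top pix [196. 206.] xy mm [537.7 312.4] size [62.5 64. ] ang 22.9
tin@0.078 top pix [425. 140.] xy mm [ 702.1 -252.5] size [54.3 62.8] ang 45.2
tin@0.078 top pix [220. 136.] xy mm [714.1 261.1] size [74.9 74.7] ang 46.5
```

View pics/top9.png

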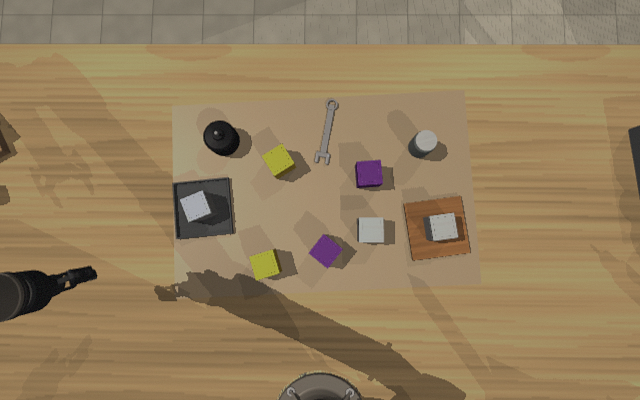

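The final top view shows one tin upright in the tray at (196,206), one on the board at (442,226), and the part-full tin at its original pixel (371,229). The bystanders have not moved and the arm is clear.

```bash
python3 -c "
from station import bot
print(bot.hand_in())"
```

```text
the job is handed in; nothing more can be done
None
```

I weighed all three tins, placed the full and empty ones, and handed the job in at about 23 s.

- **Empty tin (about 1.2 N, left):** it now stands on the board, about 5 mm or less from the board's measured centre.
- **Part-full tin (about 4.1 N averaged, right):** I lifted it 30 mm and set it back. The top view measures it within about 0.1 mm of where it began.
- **Full tin (about 7.3 N, middle):** it now stands in the tray, about 3 mm from the tray's measured centre.

The last top view showed all three tins standing upright, the spanner, can and motor where they were, and the arm clear of everything. No final check failed.

- **Ambiguous reading:** the first force reading on the part-full tin was 5.7 N, between part-full and full. I held it still and averaged eight more readings before deciding.
- **Camera disagreement:** the side and top cameras differed by about 5 mm. Their mean matched the wrist camera, so I used that for the grasps.
- **Not measured:** I had no direct reading of the load on the tray or board. Those loads are inferred from the lift forces.

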